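# Load the spring tester to its marks

### The arm

A 7-joint arm with a two-finger parallel gripper is mounted at the origin on the work surface. World frame = base frame: x ahead of the robot, y to its left, z up, the work surface at z = 0. Lengths are in mm, angles in degrees, forces in N, time in s.
With the tool pointing down it reaches from about 400 to 850 mm from the base axis. Payload 6.9 kg.
Tool frame: the origin (TCP) lies at the very end of the fingers, on their centre line; the grasp point (between the pads) lies 19 mm behind it (r.grip_depth is the distance from the TCP to the grasp point, in mm); z points along the fingers, y is the line along which they close (so a half turn about z gives the same grasp; the last joint's range is limited). The gripper opens to 85 mm and grips with 20 to 120 N. Pads are 22 mm wide; open, the fingers measure 114 mm over their backs; the gripper's body (76 mm by 85 mm) begins 54 mm behind the grasp point. The pads swing forward as they close: fully open they stand 13 mm farther back than shut.
Start: joints at [-59.387, 29.078, -13.613, 85.955, 7.202, 65.827, -8.869], TCP at [259.878, 568.396, 194.175] pointing down, gripper open.
Joint ranges: [-176.47, 176.47], [-13.61, 117.27], [-81.72, 77.17], [0.22, 143.17], [-87.28, 267.28], [10, 112.55], [-165.47, 165.47]. Speed limits (degrees/s): [136.94, 136.94, 180, 180, 180, 180, 180].

### API

Orientations are given as [roll, pitch, yaw] about the fixed x, y, z axes, in that order (R = Rz(yaw) Ry(pitch) Rx(roll)).
In Python, from station import r gives the robot as it stands.
- The arm moves only by the tool play_rows, never from a script. Its argument "steps" is one flat list of numbers, 7 for each row, row after row: the finger opening in cm, from 0 to 8.54, then the shift along the tool's x, y, z in cm, then the turn, a rotation vector about the tool's x, y, z in rad. In form: [hand, x, y, z, rx, ry, rz, hand, x, y, z, rx, ry, rz, ...]. A call has 1 to 12 rows; each row is the pose to reach, as a shift and turn from the pose commanded when the call began, along the tool's axes at that moment; what a row does not reach only later rows make up. A row lasts 1/8 s, in which the tool goes at most 62.5 mm and 10.7 degrees, less where a joint would pass 70% of its speed; a pose out of reach is approached as far as the arm can. A call with a gripper value outside its range is refused whole. The fingers move at their own pace and stop on an object; the grip force is fixed at half the most. Time passes only in rows, so rows that repeat a pose let the fingers close. It gives the time, the measured TCP pose, the force, the opening and the grip force at its end, in the units of the state.
- r.sense(): the state, without advancing time (a new reading comes with each control period).
- r.capture(name): name is "scene" or "top" or "wrist"; returns the picture (384x512x3 uint8, red, green, blue); there is no depth.
- r.camera_info(name): a dict with "K" (3x3 intrinsics, pixels), "rvec" (rotation vector, rad) and "tvec" (3), from world to camera coordinates, as OpenCV has them. Camera axes: x right, y down, z forward; pixel columns grow to the right and rows downward; lengths in mm; the calibration is good to about 2 mm. A picture is of the moment at which its call begins: read the wrist's pose just before it. camera_info takes no time and is no camera call; for the wrist camera it gives the pose at the moment of the call.
- r.finish_job(): hands the job in; it is judged then, once.
Trained networks look in the newest picture that a camera, given by its name, has taken for a name from the list of things; names that differ only in an ending like _2 or _b are one class to them, and where a whole thing is asked for, a point or a joint stands for the part that bears it (a point fixed in the world has none). Each returns a list of dicts, best first, with "score" (0 to 1); they miss things now and then, are a little off and sometimes report something else, mostly with a low value. They report only what shows in the picture. A call takes as long as a camera call. They do not tell look-alikes from the thing itself.
- r.boxes_of(label, camera): "box" ([left, top, right, bottom] in pixels, round what is visible of it).
The state is a dict: "time": time; "joint_pos": joint angles; "dq": joint speeds; "joint_torque": joint torques, N m; "tcp_pos": TCP position; "tcp_rot": TCP orientation; "ft_force": force on the tool from outside, world axes, zero at the start; "torque": the same for the moment, N m; "width": finger opening in mm; "grip_force": force on a finger pad.
Only numpy, scipy, OpenCV 4.12 (cv2) and the standard library are available. Lean on these libraries where they do the work, as an engineer would, in place of code of your own. Each camera call takes 0.05 s, during which the arm holds its last target. There are 200 camera calls.

### The job

Check the cooker spring in the tester: put the plain steel ring weights over the pan's stem one at a time, lowering each one gently until it rests on the pan or on the ring below and letting go, until the pan's top comes to rest between the two black marks, and then add no more. Do not drop rings or jolt the pan, never push it down onto its stop and do not lean on the tester; unneeded rings stay on the bench and everything else stays where it is.

Things in the scene. Friction and masses are not known exactly. Their poses are not given: they have to be found in the camera images.
- tester: The spring tester's fixed frame: dark steel base plate 150 x 160 x 14 mm (its x by y), in its middle a 60 mm wide sleeve up to 58 mm, at x +55, y +70 mm of its own frame an aluminium upright 16 x 14 mm, 140 mm tall, with two thin black level crossbars as marks. Origin: centre of the plate's underside on the bench; z up. Fixed.
- tester_axis (a point): Point on the frame's axis 130 mm above its origin, the height of the pan's top when fully up. The round pan (80 mm across, 4 mm thick) is centred on the axis within 1 mm, but its steel stem (14 mm diameter, 62 mm tall above the pan, top edge chamfered 1 mm) stands 6 mm off the pan's centre, and the pan lies any way round, differently each time: find the stem by feel or sight.
- upper_mark (a point): Middle of the upper of two thin black crossbars (56 mm) held by the upright just outside the pan's edge, 98.5 mm above the bench: the pan's top face is level with it when sunk 31.5 mm. A ring (bore 1.2 mm wider all round than the stem) that is not over the stem stands on its top and presses the pan down; once over it, the pan springs back up through the bore.
- lower_mark (a point): Middle of the lower black crossbar, 85.5 mm above the bench: the pan's top face is level with it when sunk 44.5 mm. Empty, the pan rests 7 to 17 mm down, as its own weight differs each time; two or three rings are needed to bring its top face between the marks.
- pan (a joint): How far the sprung pan has sunk, in m: 0 fully up, 0.060 on its stop. The pan's top face is 130 mm above the bench minus this value. It only goes up and down, on a spring of 0.25 N per mm, damped (14 N per m/s), so each ring sinks it about 10 mm. Top face at the upper mark: 0.0315; at the lower mark: 0.0445.
- ring1: Plain bright steel ring weight, one of four alike: outside diameter 52 mm, 18 mm high, bore 16.4 mm right through, about 260 g (each up to 8 % more or less). Lies flat on the bench at the start. Origin: centre of its underside, z up its axis.
- ring2: Plain bright steel ring weight, one of four alike: outside diameter 52 mm, 18 mm high, bore 16.4 mm right through, about 260 g (each up to 8 % more or less). Lies flat on the bench at the start. Origin: centre of its underside, z up its axis.
- ring3: Plain bright steel ring weight, one of four alike: outside diameter 52 mm, 18 mm high, bore 16.4 mm right through, about 260 g (each up to 8 % more or less). Lies flat on the bench at the start. Origin: centre of its underside, z up its axis.
- ring4: Plain bright steel ring weight, one of four alike: outside diameter 52 mm, 18 mm high, bore 16.4 mm right through, about 260 g (each up to 8 % more or less). Lies flat on the bench at the start. Origin: centre of its underside, z up its axis.
- slug: Solid steel disc without a bore, diameter 52 mm, 18 mm high, lying among the rings; not to be used. Origin: centre of its underside.
- bush: Steel bush lying among the rings: diameter 40 mm, 26 mm high, with a 9 mm bore too small for the stem; not to be used. Origin: centre of its underside.
- driver: Screwdriver with a red handle lying on the bench, about 200 mm long. Bystander.
- spanner: Steel spanner lying on the bench, about 160 mm long. Bystander.
- jar: Closed glass jar, 64 mm diameter, 75 mm tall, standing. Bystander. Origin: centre of its underside.
- cup: Grey plastic cup, 72 mm diameter, 85 mm tall, standing. Bystander. Origin: centre of its underside.
- screwbox: Low black divided tray, 80 x 120 x 40 mm. Bystander. Origin: centre of its underside.
Things that resemble listed ones, but are neither listed nor needed, are in the scene too. What is shaped like the ring1 but pink, purple or turquoise is not meant.

How it is judged (in metres and radians):
On the way, in this order (a step that is already met when the one before it is completed fails the run):
1. the first ring rests over the stem on the pan, let go, while the others still lie on the bench ((((horizontal distance between ring1 and tester_axis below 0.012 m and z of ring1 in the frame of tester_axis between -0.065 and 0 m and angle between ring1's own z axis and vertical below 0.12 rad) and (horizontal distance between ring2 and tester_axis above 0.11 m and height (world z) of ring2 below 0.005 m) and (horizontal distance between ring3 and tester_axis above 0.11 m and height (world z) of ring3 below 0.005 m) and (horizontal distance between ring4 and tester_axis above 0.11 m and height (world z) of ring4 below 0.005 m)) or ((horizontal distance between ring2 and tester_axis below 0.012 m and z of ring2 in the frame of tester_axis between -0.065 and 0 m and angle between ring2's own z axis and vertical below 0.12 rad) and (horizontal distance between ring1 and tester_axis above 0.11 m and height (world z) of ring1 below 0.005 m) and (horizontal distance between ring3 and tester_axis above 0.11 m and height (world z) of ring3 below 0.005 m) and (horizontal distance between ring4 and tester_axis above 0.11 m and height (world z) of ring4 below 0.005 m)) or ((horizontal distance between ring3 and tester_axis below 0.012 m and z of ring3 in the frame of tester_axis between -0.065 and 0 m and angle between ring3's own z axis and vertical below 0.12 rad) and (horizontal distance between ring1 and tester_axis above 0.11 m and height (world z) of ring1 below 0.005 m) and (horizontal distance between ring2 and tester_axis above 0.11 m and height (world z) of ring2 below 0.005 m) and (horizontal distance between ring4 and tester_axis above 0.11 m and height (world z) of ring4 below 0.005 m)) or ((horizontal distance between ring4 and tester_axis below 0.012 m and z of ring4 in the frame of tester_axis between -0.065 and 0 m and angle between ring4's own z axis and vertical below 0.12 rad) and (horizontal distance between ring1 and tester_axis above 0.11 m and height (world z) of ring1 below 0.005 m) and (horizontal distance between ring2 and tester_axis above 0.11 m and height (world z) of ring2 below 0.005 m) and (horizontal distance between ring3 and tester_axis above 0.11 m and height (world z) of ring3 below 0.005 m))) and contact force between each of ring1, ring2, ring3, ring4 and the fingers below 0.05 N and value of joint pan below 0.0315 m), for 0.2 s.
2. with further rings added and let go, the pan's top is between the two marks (value of joint pan between 0.0315 and 0.0445 m and contact force between each of ring1, ring2, ring3, ring4 and the fingers below 0.05 N and ((horizontal distance between ring1 and tester_axis below 0.012 m and z of ring1 in the frame of tester_axis between -0.065 and 0.012 m and angle between ring1's own z axis and vertical below 0.12 rad) or (horizontal distance between ring1 and tester_axis above 0.11 m and height (world z) of ring1 below 0.005 m)) and ((horizontal distance between ring2 and tester_axis below 0.012 m and z of ring2 in the frame of tester_axis between -0.065 and 0.012 m and angle between ring2's own z axis and vertical below 0.12 rad) or (horizontal distance between ring2 and tester_axis above 0.11 m and height (world z) of ring2 below 0.005 m)) and ((horizontal distance between ring3 and tester_axis below 0.012 m and z of ring3 in the frame of tester_axis between -0.065 and 0.012 m and angle between ring3's own z axis and vertical below 0.12 rad) or (horizontal distance between ring3 and tester_axis above 0.11 m and height (world z) of ring3 below 0.005 m)) and ((horizontal distance between ring4 and tester_axis below 0.012 m and z of ring4 in the frame of tester_axis between -0.065 and 0.012 m and angle between ring4's own z axis and vertical below 0.12 rad) or (horizontal distance between ring4 and tester_axis above 0.11 m and height (world z) of ring4 below 0.005 m))), for 0.3 s.
At the end, for the whole second after the job is handed in: The pan is at rest with its top face between the two marks (sunk 31.5 to 44.5 mm), every ring is either over the stem (within 12 mm of the tester's axis, flat) or lying on the bench clear of the tester (over 110 mm from its axis), and the rings are let go (all of step 2 and velocity of joint pan between -0.01 and 0.01 m/s); the robot touches nothing.
It fails at once if the pan is pushed down onto its stop (sunk more than 57 mm) (value of joint pan above 0.057 m).
It fails at once if the pan is jolted: it sinks faster than 0.2 m/s (velocity of joint pan above 0.2 m/s).
It fails at once if the arm bears on the tester's frame with more than 20 N (contact force between any of the arm, the fingers and tester above 20 N).
It fails at once if a bystander or lookalike is moved more than 25 mm (distance of any of slug, bush, driver, spanner, jar, cup, screwbox from where it was at the start of the episode above 0.025 m).
It also fails if it takes over 72 s, if anything falls off the work surface, if the arm or the gripper's body presses on something with over 40 N, if the wrist force passes 120 N, or if a joint passes its speed limit or range.

## Working session

There is one attempt and no reset: what is moved stays moved. The work goes in short steps, Python scripts to look and compute and a tool call to move; the robot and the scene stay as the last step left them, time stands still between calls to the robot, and variables do not carry over. Pictures are saved under pics/ and viewed, at most 10 in all, crops included, and the job is handed in when it is done.

Besides the shell and the picture viewer there is one more tool, called as a command line: name --argument value ..., lists and objects as JSON in quotes. play_rows: Moves the arm, as the interface text tells. Its arguments: {"type":"object","properties":{"steps":{"type":"array"}},"required":["steps"]}

```bash
mkdir -p pics; ls
cat > h.py <<'E'
import numpy as np, cv2
from station import r
def cam(n):
    i=r.camera_info(n); K=np.array(i["K"],float); R=cv2.Rodrigues(np.array(i["rvec"],float))[0]; t=np.array(i["tvec"],float).ravel()
    return K,R,t
def px2w(c,uv,z):
    K,R,t=c; d=R.T@np.linalg.inv(K)@np.array([uv[0],uv[1],1.]); o=-R.T@t
    return o+d*(z-o[2])/d[2]
def w2px(c,p):
    K,R,t=c; q=K@(R@np.array(p,float)+t); return q[:2]/q[2]
def save(im,n): cv2.imwrite("pics/"+n,cv2.cvtColor(im,cv2.COLOR_RGB2BGR))
E
python3 - <<'E'
from h import *
s=r.sense(); print(s["time"],s["tcp_pos"],s["tcp_rot"],s["width"])
a=r.capture("top"); b=r.capture("scene")
save(cv2.resize(a,(800,600),interpolation=cv2.INTER_CUBIC),"top0.png"); save(cv2.resize(b,(800,600)),"scene0.png")
c=cam("top"); print(-c[1].T@c[2], c[0])
for l in ["ring1","slug","bush","tester","pan","jar","cup","screwbox"]:
    for d in r.boxes_of(l,"top"):
        if d["score"]<.2: continue
        x=d["box"]; u=((x[0]+x[2])/2,(x[1]+x[3])/2)
        print(l,round(d["score"],2),np.round(x),px2w(c,u,18).round(0)[:2])
E
```

```text
pics
0.0 [259.71539649 567.84923998 193.32677152] [-1.79896717e+02  4.34128526e-03  1.55430823e+02] 85.5500603152895
[ 478.64320411   25.84654124 1440.59805476] [[497.12571169   0.         244.90948464]
 [  0.         497.12571169 193.06544187]
 [  0.           0.           1.        ]]
ring1 0.82 [269. 183. 285. 199.] [561. -73.]
ring1 0.74 [233. 158. 253. 177.] [633.  24.]
ring1 0.73 [302. 147. 324. 163.] [ 663. -178.]
ring1 0.73 [232. 190. 254. 211.] [538.  25.]
ring1 0.67 [270. 220. 291. 236.] [455. -78.]
ring1 0.65 [312. 214. 325. 227.] [ 474. -188.]
ring1 0.6 [302. 254. 320. 267.] [ 361. -163.]
ring1 0.52 [232. 241. 250. 261.] [394.  36.]
slug 0.66 [304. 184. 323. 196.] [ 561. -176.]
slug 0.64 [271. 219. 290. 238.] [455. -78.]
bush 0.62 [266. 147. 280. 160.] [671. -64.]
tester 0.63 [141. 169. 215. 237.] [536. 213.]
tester 0.42 [355. 120. 376. 173.] [ 684. -330.]
pan 0.89 [161. 191. 190. 216.] [534. 221.]
jar 0.67 [256. 110. 280. 131.] [766. -51.]
jar 0.63 [269. 144. 280. 159.] [677. -67.]
cup 0.73 [105. 231. 134. 255.] [426. 382.]
screwbox 0.86 [298. 110. 337. 139.] [ 753. -195.]
```

View pics/top0.png

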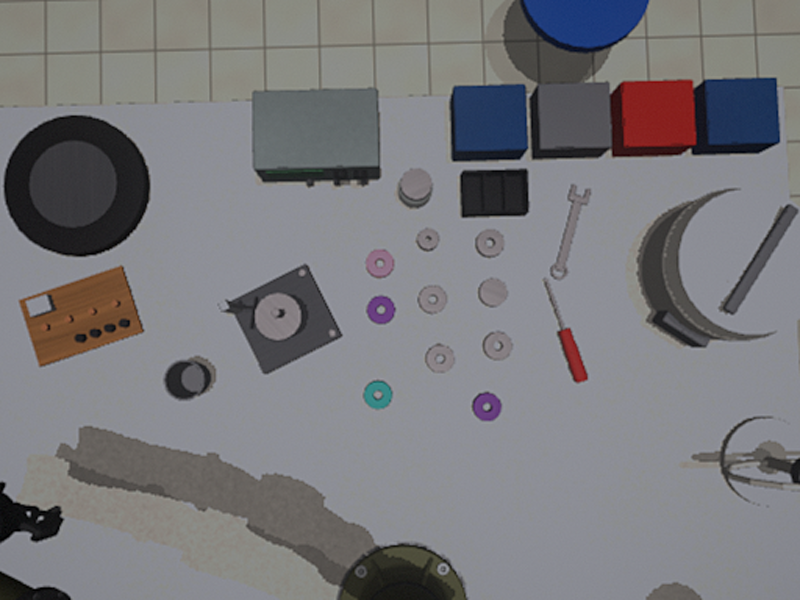

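View pics/scene0.png

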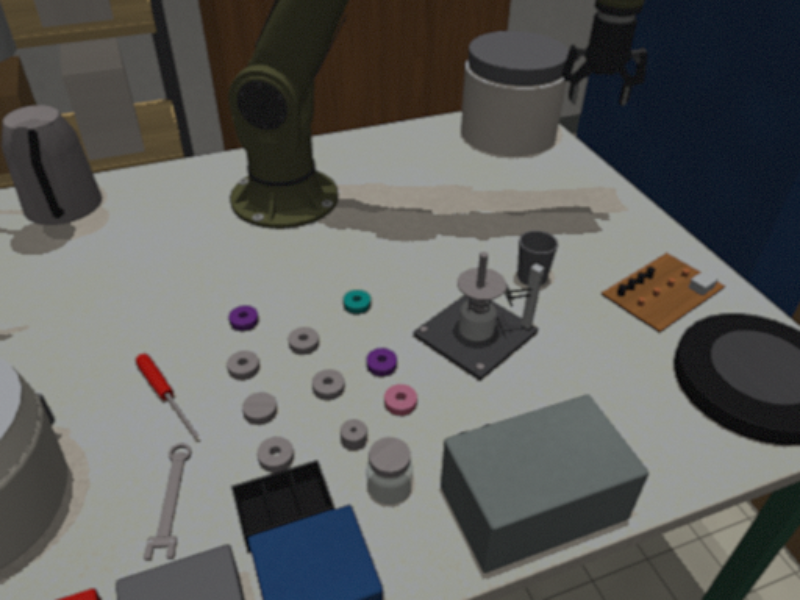

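The top view (800 px) shows the candidates:
- Plain bright rings with a wide bore: (432,299), (440,358), (489,243) and (497,345). These fit the description.
- Slug without a bore: (492,292). Small bush: (428,239).
- Coloured lookalikes: (379,263), (381,310), (377,394) and (487,406).
- Tester pan: (277,316).

I'll confirm this in one enlarged crop.

Run:
```python
from h import *
a=r.capture("top"); b=r.capture("scene")
x=cv2.resize(a[140:245,225:335],(440,420),interpolation=cv2.INTER_CUBIC)
y=cv2.resize(a[165:245,135:220],(340,320),interpolation=cv2.INTER_CUBIC)
o=np.zeros((420,780,3),np.uint8);o[:,:440]=x;o[:320,440:]=y;save(o,"crop.png")
c=cam("top")
for n,u in dict(A=(432,299),B=(440,358),C=(489,243),D=(497,345),slug=(492,292)).items():
    u=np.array(u)/1.5625; print(n,px2w(c,u,18).round(0))
print("pan",px2w(c,(177.5,202.5),118).round(0),px2w(c,(175.5,203.5),118).round(0))
print("plate",[px2w(c,np.array(u)/1.5625,14).round(0)[:2] for u in [(303,265),(341,334),(267,373),(229,310)]])
s=r.sense();k=cam("wrist"); from scipy.spatial.transform import Rotation as Ro
T=Ro.from_euler("xyz",s["tcp_rot"],degrees=True).as_matrix()
o=-k[1].T@k[2]; print("cam in tool",(T.T@(o-s["tcp_pos"])).round(1),"axes",(T.T@k[1].T).round(3), k[0])
```

```text
A [561. -70.  18.]
B [453. -81.  18.]
C [ 662. -178.   18.]
D [ 474. -186.   18.]
slug [ 571. -181.   18.]
pan [533. 201. 118.] [531. 206. 118.]
plate [array([631., 166.]), array([502.,  99.]), array([434., 236.]), array([552., 303.])]
cam in tool [  65.7   -1.  -179.6] axes [[-0.    -0.965 -0.263]
 [ 1.    -0.     0.001]
 [-0.001 -0.263  0.965]] [[273.62051044   0.         251.24455108]
 [  0.         273.62051044 195.17849841]
 [  0.           0.           1.        ]]
```

View pics/crop.png

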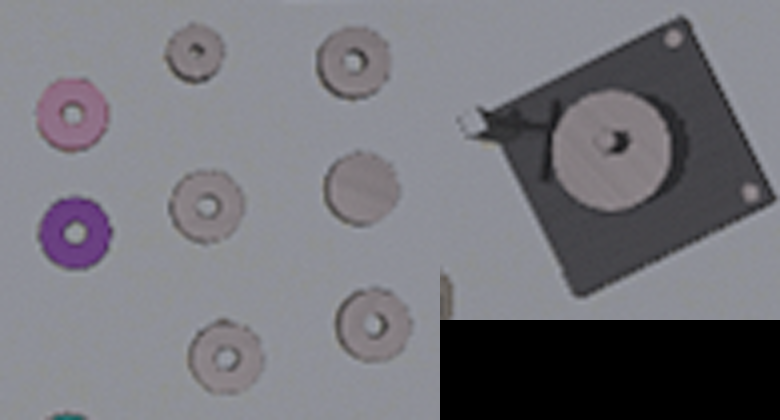

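The crop confirms four bright bored rings: A at world (561,-70), B (453,-81), C (662,-178) and D (474,-186). The slug has no bore and the bush is smaller. The tester axis is about (531,201), with the crossbars on its +y side, so the fingers should close along world x. I'll move over the tester first to find the stem.

play_rows --steps '[8.5,-4.4,-2.5,-1.5,0,0,0.127,8.5,-8.8,-4.9,-3,0,0,0.254,8.5,-13.3,-7.4,-4,0,0,0.381,8.5,-17.7,-9.8,-4,0,0,0.508,8.5,-22.1,-12.3,-4,0,0,0.634,8.5,-26.5,-14.7,-4,0,0,0.761,8.5,-31,-17.2,-4,0,0,0.888,8.5,-35.4,-19.6,-4,0,0,1.015,8.5,-39.8,-22.1,-4,0,0,1.142,8.5,-39.8,-22.1,-4,0,0,1.142,8.5,-39.8,-22.1,-4,0,0,1.142]'

```text
time: 1.98
tcp_pos: [529.6, 202.5, 234.1]
tcp_rot: [-180.0, -0.0, 90.0]
ft_force: [-1.1, 0.7, -0.2]
width: 84.9
grip_force: 0.0
```

Run:
```python
from h import *
s=r.sense(); print(s["time"],s["tcp_pos"],s["tcp_rot"],s["width"],np.round(s["joint_pos"]))
c=cam("wrist"); a=r.capture("wrist"); np.savez("w1.npz",a=a,K=c[0],R=c[1],t=c[2])
save(cv2.resize(a,(800,600),interpolation=cv2.INTER_CUBIC),"w1.png")
for l in ["pan","tester_axis","tester"]:
    for d in r.boxes_of(l,"wrist"): print(l,round(d["score"],2),np.round(d["box"]))
print(w2px(c,(530,201,115)))
```

```text
1.975 [529.59337936 202.48577687 234.09260126] [-1.79969044e+02 -3.33247758e-02  9.00494474e+01] 84.90354387440017 [-28.  22.   7.  91.  -3.  67. -20.]
pan 0.83 [218. 148. 296. 216.]
tester_axis 0.64 [186.  92. 322. 233.]
tester 0.89 [188.  92. 320. 234.]
[251.2772654  182.76611849]
```

View pics/w1.png

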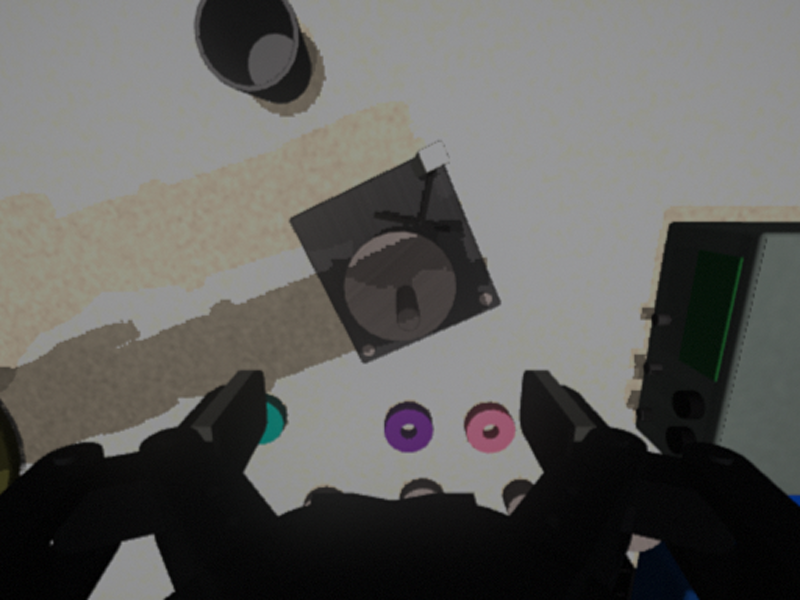

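The wrist view shows the pan at about (400,287) and the stem rising from (404,290) to its top near (407,320), both in shadow. The crossbars lie at about (415,218), on the +y side. I'll enlarge the stem with a contrast stretch.

Run:
```python
from h import *
z=np.load("w1.npz"); a=z["a"]; c=(z["K"],z["R"],z["t"])
g=a[140:225,210:305].astype(float); g=np.clip((g-10)*2.2,0,255).astype(np.uint8)
save(cv2.resize(g,None,fx=7,fy=7,interpolation=cv2.INTER_NEAREST),"w1c.png")
```

```text
(no output)
```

View pics/w1c.png

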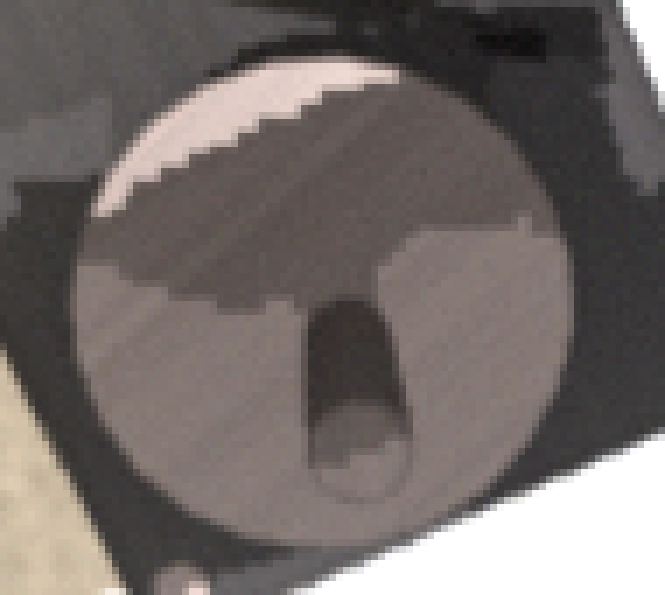

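Run:
```python
from h import *
z=np.load("w1.npz"); c=(z["K"],z["R"],z["t"])
for zp in (113,116,119,122):
    p=px2w(c,(255.5,182.5),zp); dep=(c[1]@p+c[2])[2]
    q=px2w(c,(260.8,203.9),zp+62); print(zp,"pan",p.round(1),"diam px",80*273.6/dep,"stem",q.round(1),14*273.6/(c[1]@q+c[2])[2],"off",(q-p)[:2].round(1))
```

```text
113 pan [534.7 200.9 113. ] diam px 71.12956728555484 stem [538.7 194.7 175. ] 15.352063719831857 off [ 3.9 -6.2]
116 pan [534.7 201.5 116. ] diam px 71.8462778712622 stem [538.6 195.6 178. ] 15.547437752806132 off [ 3.9 -6. ]
119 pan [534.7 202.2 119. ] diam px 72.5775788056002 stem [538.5 196.5 181. ] 15.747848639281965 off [ 3.8 -5.7]
122 pan [534.6 202.9 122. ] diam px 73.32392020200675 stem [538.3 197.4 184. ] 15.953493702223097 off [ 3.7 -5.5]
```

play_rows --steps '[8.5,-4.5,0.4,0,0,0,0,8.5,-9,0.7,2,0,0,0,8.5,-13.5,1.1,5,0,0,0,8.5,-18,1.5,9,0,0,0,8.5,-22.5,1.9,13,0,0,0,8.5,-26.7,2.2,16,0,0,0,8.5,-26.7,2.2,16,0,0,0,8.5,-26.7,2.2,16,0,0,0]'

```text
time: 3.18
tcp_pos: [552.2, -63.8, 74.3]
tcp_rot: [180.0, -0.0, 90.1]
ft_force: [-0.1, 0.2, -0.2]
width: 84.8
grip_force: 0.0
```

```bash
cat > ring.py <<'E'
from h import *
import sys
def look(name=None):
    s=r.sense(); c=cam("wrist"); a=r.capture("wrist"); np.savez("last.npz",a=a,K=c[0],R=c[1],t=c[2])
    print("t",s["time"],"tcp",np.round(s["tcp_pos"],1),np.round(s["tcp_rot"],2),"w",s["width"])
    for d in r.boxes_of("ring1","wrist"):
        x=d["box"]
        if d["score"]>.3: print(round(d["score"],2),np.round(x,1),px2w(c,((x[0]+x[2])/2,(x[1]+x[3])/2),12).round(1))
    # bore/ring by circle fit on gradient
    if name: save(cv2.resize(a,(800,600),interpolation=cv2.INTER_CUBIC),name)
look(sys.argv[1] if len(sys.argv)>1 else None)
E
python3 ring.py r1.png
```

```text
t 3.175 tcp [552.2 -63.8  74.3] [ 1.7999e+02 -5.0000e-02  9.0060e+01] w 84.8279646709612
0.98 [312.3  58.9 382.6 124.7] [632.5  24.8  12. ]
0.95 [236.  173.5 289.9 233.9] [563.4 -72.5  12. ]
0.85 [210.6  61.9 278.1 124.8] [546.8  23.5  12. ]
0.81 [115.4 186.3 178.  241.4] [455.  -82.5  12. ]
0.72 [154.5 282.8 200.8 330.4] [ 476.9 -183.2   12. ]
0.68 [331.2 285.  343.5 315.7] [ 640.8 -175.7   12. ]
0.56 [ 33.9 262.3  96.3 292.9] [ 367.1 -149.6   12. ]
```

View pics/r1.png

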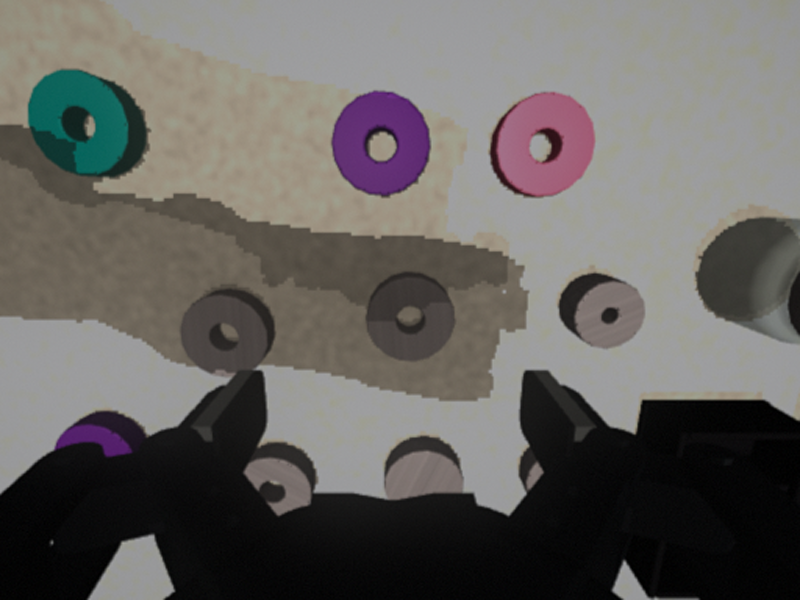

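```bash
cat > fit.py <<'E'
from h import *
from scipy.ndimage import map_coordinates, gaussian_filter
def score(a,c,circ):  # circ list of (x,y,z,R)
    g=gaussian_filter(np.log(a.astype(float).mean(2)+5),0.7); gx=cv2.Sobel(g,-1,1,0);gy=cv2.Sobel(g,-1,0,1)
    th=np.linspace(0,2*np.pi,120,endpoint=False)
    def f(circ):
        s=0
        for x,y,z,R in circ:
            P=np.stack([x+R*np.cos(th),y+R*np.sin(th),0*th+z]); Q=P+np.stack([np.cos(th),np.sin(th),0*th])
            def pr(P): q=c[0]@(c[1]@P+c[2][:,None]); return q[:2]/q[2]
            u=pr(P); n=pr(Q)-u; n/=np.linalg.norm(n,axis=0)
            G=map_coordinates(gx,[u[1],u[0]],order=1)*n[0]+map_coordinates(gy,[u[1],u[0]],order=1)*n[1]
            s+=np.minimum(np.abs(G),.6).mean()
        return s
    return f
def best(a,c,x0,mk,span=4,st=.2):
    f=score(a,c,None); b=(-1,)
    for x in np.arange(x0[0]-span,x0[0]+span+.01,st):
        for y in np.arange(x0[1]-span,x0[1]+span+.01,st):
            s=f(mk(x,y))
            if s>b[0]: b=(s,x,y)
    return np.round(b,3)
ringc=lambda x,y:[(x,y,18,26),(x,y,18,8.2)]
E
python3 - <<'E'
from fit import *
def L(n): z=np.load(n); return z["a"],(z["K"],z["R"],z["t"])
a,c=L("last.npz"); print("ring manual",px2w(c,(262,202.7),18).round(1)); print("A",best(a,c,(563.4,-72),ringc)); print("A outer",best(a,c,(563.4,-72),lambda x,y:[(x,y,18,26)]))
a,c=L("w1.npz")
for zp in range(112,124,2):
    print(zp,"pan",best(a,c,(534.7,201.5),lambda x,y:[(x,y,zp,40)]),"stem",best(a,c,(538.6,195.6),lambda x,y:[(x,y,zp+61,7)]))
E
```

```text
ring manual [562.3 -69.7  18. ]
A [  1.164 562.4   -70.2  ]
A outer [  0.6 561.8 -70.2]
112 pan [  0.586 534.9   198.1  ] stem [4.030e-01 5.372e+02 1.996e+02]
114 pan [  0.586 535.5   198.9  ] stem [3.880e-01 5.372e+02 1.996e+02]
116 pan [  0.586 535.9   199.5  ] stem [3.560e-01 5.374e+02 1.996e+02]
118 pan [  0.586 535.1   200.3  ] stem [3.580e-01 5.390e+02 1.952e+02]
120 pan [  0.586 534.9   201.1  ] stem [3.620e-01 5.388e+02 1.960e+02]
122 pan [  0.583 534.5   201.5  ] stem [3.670e-01 5.388e+02 1.966e+02]
```

play_rows --steps '[7.5,-0.63,1.01,2.5,0,0,0,7.5,-0.63,1.01,5,0,0,0,7.5,-0.63,1.01,6.5,0,0,0,7.5,-0.63,1.01,7.2,0,0,0,7.5,-0.63,1.01,7.2,0,0,0,4.5,-0.63,1.01,7.2,0,0,0,4.5,-0.63,1.01,7.2,0,0,0,4.5,-0.63,1.01,7.2,0,0,0,4.5,-0.63,1.01,7.2,0,0,0]'

```text
time: 4.4
tcp_pos: [562.1, -71.4, 2.4]
tcp_rot: [180.0, 0.0, 90.0]
ft_force: [0.3, -0.3, 0.2]
width: 45.1
grip_force: 0.0
```

```bash
python3 ring.py r2.png; python3 -c "
from h import *
s=r.sense();print(s['width'],s['grip_force'],s['ft_force'])"
```

```text
t 4.4 tcp [562.1 -71.4   2.4] [179.99   0.    89.99] w 45.07590214162323
0.77 [212.2 182.4 290.6 264.2] [562.5 -71.7  12. ]
0.76 [ 45.6 202.6 135.2 276.9] [454.2 -83.4  12. ]
0.76 [  1.9 302.7  28.3 345.5] [ 388.3 -150.8   12. ]
0.73 [351.3 329.8 404.  384. ] [ 659.4 -181.    12. ]
0.71 [174.1  13.  269.9 113.4] [545.8  25.5  12. ]
0.6 [ 0.  37.   8.7 86.6] [422.2  26.2  12. ]
0.59 [105.5 327.8 154.5 382.9] [ 469.7 -179.3   12. ]
0.58 [324.4  10.7 424.7 115. ] [632.6  25.6  12. ]
44.99627517232689 0.0 [-0.07866918 -0.21893475 -0.05517325]
```

View pics/r2.png

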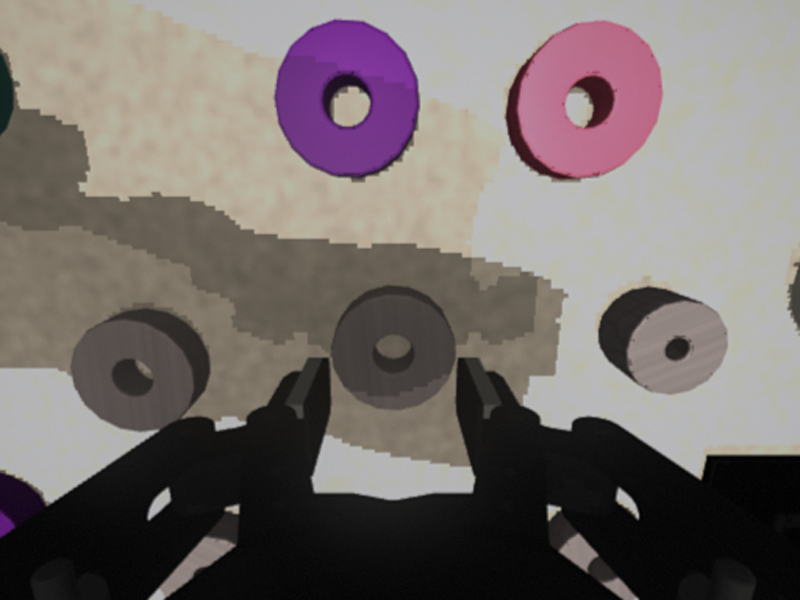

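The picture shows ring A centred under the hand at (393,348) with a pad on each side. The reading is still 45 mm with no grip force, so I'll close further and check.

play_rows --steps '[3.0,0,0,0,0,0,0,3.0,0,0,0,0,0,0,3.0,0,0,0,0,0,0]'

```text
time: 4.88
tcp_pos: [562.0, -71.4, 2.2]
tcp_rot: [-180.0, 0.0, 90.0]
ft_force: [1.3, 0.4, -0.4]
width: 30.5
grip_force: 0.0
```

```bash
python3 ring.py r3.png
```

```text
t 4.875 tcp [562.  -71.4   2.2] [-180.    0.   90.] w 30.547845237793293
0.92 [212.8 181.3 291.8 264.3] [563.  -71.2  12. ]
0.92 [322.   10.8 427.6 116.1] [632.6  25.3  12. ]
0.9 [ 0.  36.1  7.6 90.3] [421.8  25.4  12. ]
0.88 [ 45.3 200.  135.7 278. ] [454.3 -82.8  12. ]
0.88 [  0.9 302.9  31.3 349.1] [ 388.7 -152.3   12. ]
0.85 [345.1 321.6 384.5 370.4] [ 648.2 -170.5   12. ]
0.64 [173.5  11.8 270.8 112.5] [545.8  26.   12. ]
0.63 [383.3 183.9 468.8 253. ] [677.4 -68.2  12. ]
0.62 [116.9 333.  163.8 374.3] [ 477.8 -177.5   12. ]
```

View pics/r3.png

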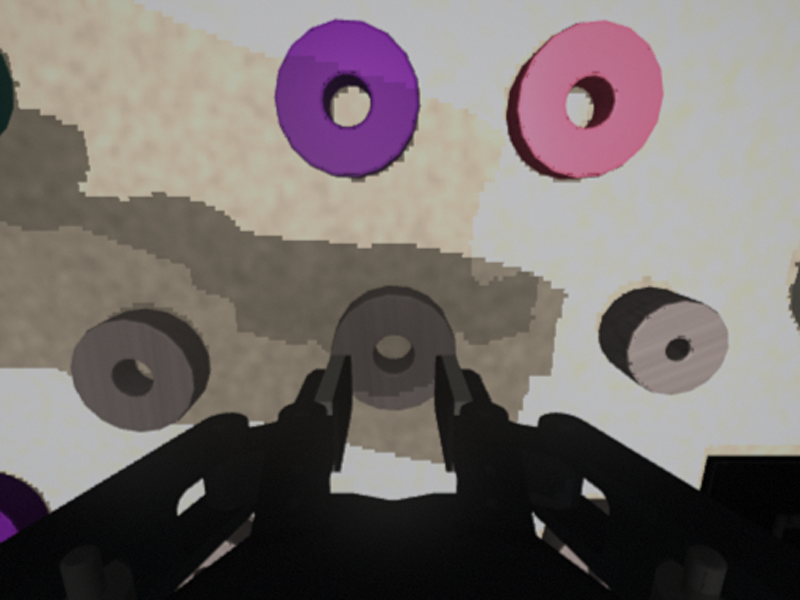

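The pads are clear above the ring: at 30 mm they stand over its top near (350,360) and (438,360), so the fingertips must be higher than the stated TCP. I'll check grip_depth and then lower in safe steps.

play_rows --steps '[6.5,0,0,0,0,0,0,6.5,0,0,0,0,0,0,6.5,0,0,0.5,0,0,0,6.5,0,0,1.0,0,0,0,6.5,0,0,1.4,0,0,0,6.5,0,0,1.4,0,0,0,4.0,0,0,1.4,0,0,0,4.0,0,0,1.4,0,0,0,4.0,0,0,1.4,0,0,0]'

```text
time: 6.1
tcp_pos: [562.2, -71.4, -11.7]
tcp_rot: [180.0, 0.0, 90.0]
ft_force: [0.2, -0.6, 0.3]
width: 40.0
grip_force: 0.0
```

```bash
python3 -c "
from h import *
print(r.grip_depth); s=r.sense(); print({k:np.round(v,2) for k,v in s.items()})"
```

```text
18.700000000000003
{'time': np.float64(6.1), 'joint_pos': array([  0.32,  37.92,   6.96, 108.5 ,  -7.65,  34.01,  12.18]), 'dq': array([ 0.06,  0.01, -0.06,  0.02, -0.05, -0.06, -0.04]), 'joint_torque': array([ 0.000e+00, -6.201e+01,  3.200e+00, -1.531e+01,  1.000e-02,
        0.000e+00, -0.000e+00]), 'tcp_pos': array([562.16, -71.39, -11.67]), 'tcp_rot': array([179.98,   0.  ,  90.  ]), 'ft_force': array([ 0.23, -0.57,  0.33]), 'torque': array([-0.  ,  0.01,  0.05]), 'grip_force': np.float64(0.0), 'width': np.float64(39.96)}
```

play_rows --steps '[6.5,0,0,0,0,0,0,6.5,0,0,0,0,0,0,6.5,0,0,0.6,0,0,0,6.5,0,0,1.2,0,0,0,6.5,0,0,1.2,0,0,0,4.0,0,0,1.2,0,0,0,4.0,0,0,1.2,0,0,0,4.0,0,0,1.2,0,0,0]'

```text
time: 7.1
tcp_pos: [562.2, -71.4, -22.8]
tcp_rot: [180.0, -0.0, 90.0]
ft_force: [-2.5, -0.1, 8.1]
width: 46.4
grip_force: 60.0
```

play_rows --steps '[6.5,0,0,0,0,0,0,6.5,0,0,0,0,0,0,6.5,0,0,0,0,0,0]'

```text
time: 7.48
tcp_pos: [562.0, -71.4, -23.9]
tcp_rot: [-180.0, 0.0, 90.0]
ft_force: [0.4, -0.1, -0.9]
width: 65.0
grip_force: 0.0
```

```bash
python3 ring.py r4.png
```

```text
t 7.475 tcp [562.  -71.4 -23.9] [-179.99    0.     90.  ] w 64.99336045776178
0.81 [158.4   1.1 274.7 112.5] [545.7  23.4  12. ]
0.81 [332.7   0.8 460.5 115.9] [632.   22.7  12. ]
0.72 [ 84.3 352.2 136.8 384. ] [ 469.9 -162.8   12. ]
0.71 [  9.3 212.4 118.8 297.9] [454.1 -81.1  12. ]
0.68 [368.8 344.5 420.4 384. ] [ 656.1 -159.8   12. ]
0.55 [205.6 191.8 300.3 288.4] [563.3 -71.7  12. ]
```

View pics/r4.png

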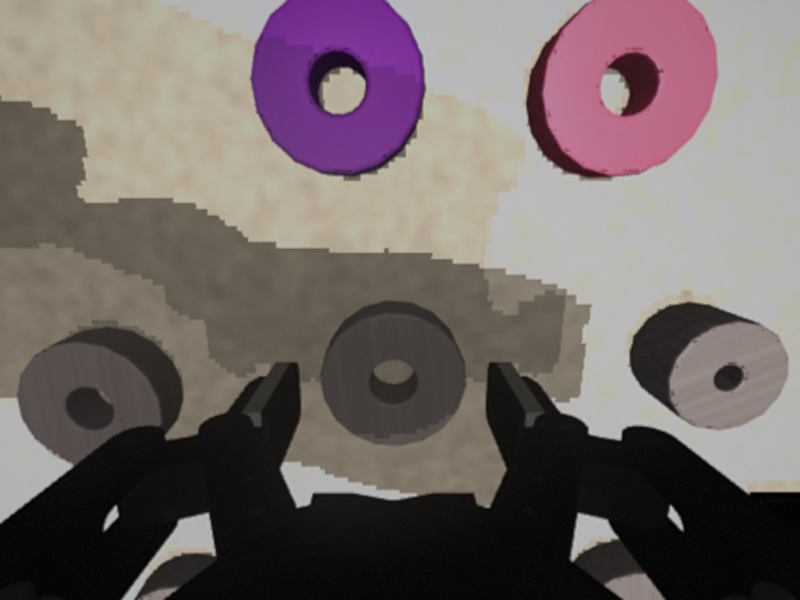

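Pads are at (298,362) and (488,362) at 65 mm opening, which puts the tips about 7 mm above ring A's top. The fingertips therefore sit about 40 mm behind the reported TCP. I'll go 14 mm deeper and close.

play_rows --steps '[6.5,0.1,0,0.5,0,0,0,6.5,0.1,0,1.0,0,0,0,6.5,0.1,0,1.4,0,0,0,6.5,0.1,0,1.4,0,0,0,4.6,0.1,0,1.4,0,0,0,4.6,0.1,0,1.4,0,0,0,4.6,0.1,0,1.4,0,0,0]'

```text
time: 8.45
tcp_pos: [562.2, -70.4, -37.2]
tcp_rot: [180.0, 0.0, 90.0]
ft_force: [-1.4, -0.2, 5.5]
width: 50.1
grip_force: 61.7
```

play_rows --steps '[4.6,0,0,-0.2,0,0,0,4.6,0,0,-1,0,0,0,4.6,0,0,-3,0,0,0,4.6,0,0,-5,0,0,0,4.6,0,0,-5,0,0,0,4.6,0,0,-5,0,0,0]'

```text
time: 9.2
tcp_pos: [561.7, -70.3, 11.8]
tcp_rot: [-180.0, -0.0, 90.0]
ft_force: [-0.9, -0.0, -2.2]
width: 49.5
grip_force: 62.7
```

```bash
python3 ring.py r5.png; python3 -c "
from h import *
s=r.sense();print(s['width'],s['grip_force'],s['ft_force'],s['torque'])"
```

```text
t 9.2 tcp [561.7 -70.3  11.8] [-179.97   -0.     90.01] w 49.511457076512514
0.96 [200.6 200.5 300.4 304.9] [561.5 -96.7  12. ]
0.92 [353.5 326.3 398.2 378.2] [ 662.3 -184.7   12. ]
0.85 [178.6  21.3 270.3 115.5] [545.8  25.5  12. ]
0.79 [107.5 323.8 151.9 377.6] [ 464.4 -183.2   12. ]
0.68 [318.5  23.9 416.9 117.3] [632.4  24.3  12. ]
0.59 [ 58.5 198.9 143.6 273.7] [455.7 -83.9  12. ]
0.59 [  0.   26.5  24.8 100.5] [418.5  28.2  12. ]
0.59 [  0.8 292.8  38.8 341.2] [ 383.2 -151.3   12. ]
49.50164869498272 62.72490559145808 [-0.66778915 -0.28234922 -1.68507284] [-0.01536727  0.01526258 -0.00993962]
```

View pics/r5.png

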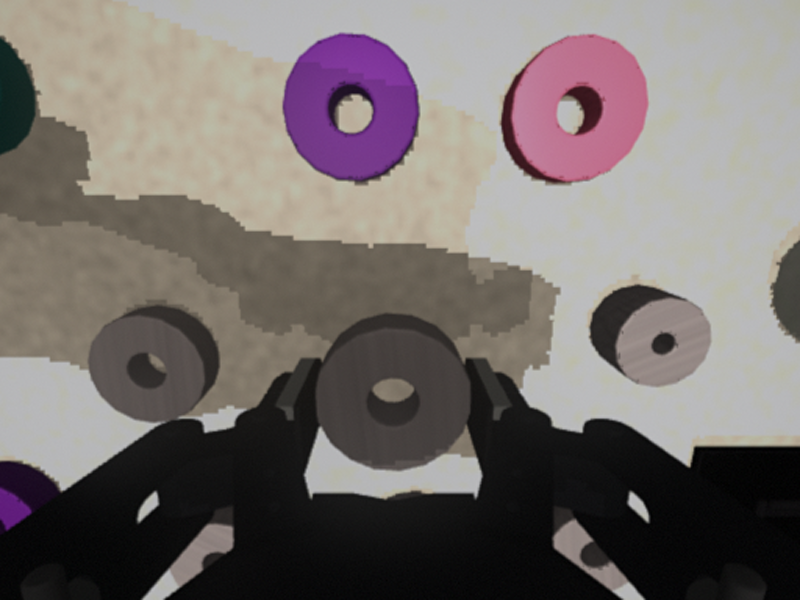

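Ring A is held level: the view shows it at (393,393) and the wrist carries about 2.5 N. Its underside is about 37 mm above the reported TCP. The views put the stem at about (538.4,195.9), with its top near z 180. Carrying the ring above it.

play_rows --steps '[4.6,1,-0.1,-4,0,0,0,4.6,4,-0.4,-8,0,0,0,4.6,8,-0.7,-12,0,0,0,4.6,12,-1.1,-15,0,0,0,4.6,16,-1.4,-15,0,0,0,4.6,20,-1.7,-15,0,0,0,4.6,23.5,-2,-15,0,0,0,4.6,26,-2.3,-15,0,0,0,4.6,26.6,-2.33,-15,0,0,0,4.6,26.6,-2.33,-15,0,0,0,4.6,26.6,-2.33,-15,0,0,0]'

```text
time: 10.68
tcp_pos: [539.1, 193.7, 162.0]
tcp_rot: [-180.0, 0.1, 89.9]
ft_force: [-0.9, -0.3, -2.0]
width: 49.6
grip_force: 63.6
```

```bash
cat > f.py <<'E'
from h import *
F=[]
for i in range(6):
    s=r.sense(); F.append(s["ft_force"]); r.capture("wrist")
print("t",s["time"],"tcp",np.round(s["tcp_pos"],2),"w",round(float(s["width"]),1),"g",round(float(s["grip_force"]),1),"F",np.mean(F,0).round(2),"sd",np.std(F,0).round(2),"T",np.round(s["torque"],3))
E
python3 f.py
```

```text
t 10.925 tcp [538.93 194.91 162.27] w 49.8 g 63.6 F [-0.23 -0.16 -2.37] sd [0.44 0.49 0.49] T [-0.053 -0.05   0.029]
```

play_rows --steps '[4.6,0.05,-0.05,0.3,0,0,0,4.6,0.05,-0.05,0.6,0,0,0,4.6,0.05,-0.05,0.9,0,0,0,4.6,0.05,-0.05,1.2,0,0,0,4.6,0.05,-0.05,1.5,0,0,0,4.6,0.05,-0.05,1.8,0,0,0,4.6,0.05,-0.05,2.1,0,0,0,4.6,0.05,-0.05,2.4,0,0,0,4.6,0.05,-0.05,2.7,0,0,0,4.6,0.05,-0.05,2.7,0,0,0]'

```text
time: 12.22
tcp_pos: [538.1, 196.0, 134.9]
tcp_rot: [-180.0, 0.0, 90.0]
ft_force: [-0.5, -0.2, -2.5]
width: 49.8
grip_force: 63.6
```

```bash
python3 f.py
```

```text
t 12.475 tcp [538.35 196.15 135.34] w 49.8 g 63.6 F [-0.03  0.09 -2.47] sd [0.37 0.54 0.54] T [ 0.065 -0.019 -0.01 ]
```

play_rows --steps '[4.6,0,0,0.3,0,0,0,4.6,0,0,0.6,0,0,0,4.6,0,0,0.9,0,0,0,4.6,0,0,1.2,0,0,0,4.6,0,0,1.2,0,0,0]'

```text
time: 13.15
tcp_pos: [538.1, 196.0, 122.8]
tcp_rot: [-180.0, 0.0, 90.0]
ft_force: [0.4, 0.5, -2.7]
width: 50.0
grip_force: 63.6
```

```bash
python3 f.py
```

```text
t 13.4 tcp [538.34 196.15 123.32] w 50.0 g 63.6 F [ 0.03  0.29 -2.32] sd [0.5  0.53 0.44] T [-0.005  0.032  0.023]
```

play_rows --steps '[4.6,0,0,0.45,0,0,0,4.6,0,0,0.9,0,0,0,4.6,0,0,1.35,0,0,0,4.6,0,0,1.8,0,0,0,4.6,0,0,2.25,0,0,0,4.6,0,0,2.7,0,0,0,4.6,0,0,3.1,0,0,0,4.6,0,0,3.5,0,0,0,4.6,0,0,3.8,0,0,0,4.6,0,0,4.2,0,0,0,4.6,0,0,4.2,0,0,0]'

```text
time: 14.82
tcp_pos: [538.0, 196.0, 80.8]
tcp_rot: [-180.0, 0.0, 90.0]
ft_force: [-0.3, 0.4, -2.6]
width: 49.8
grip_force: 63.6
```

```bash
python3 f.py
```

```text
t 15.075 tcp [538.34 196.19  81.33] w 49.8 g 63.6 F [-0.05 -0.07 -2.4 ] sd [0.59 0.3  0.27] T [0.051 0.02  0.005]
```

play_rows --steps '[4.6,0,0,0.25,0,0,0,4.6,0,0,0.5,0,0,0,4.6,0,0,0.75,0,0,0,4.6,0,0,1.0,0,0,0,4.6,0,0,1.0,0,0,0]'

```text
time: 15.75
tcp_pos: [538.5, 196.2, 71.1]
tcp_rot: [180.0, -0.0, 90.0]
ft_force: [-0.0, -0.5, 0.9]
width: 49.9
grip_force: 63.8
```

```bash
python3 f.py
```

```text
t 16.0 tcp [538.46 196.16  71.31] w 50.1 g 63.8 F [0.95 0.24 0.24] sd [0.54 0.57 0.49] T [ 0.129 -0.315 -0.033]
```

Ring 1 went over the stem without resistance and its weight is now on the pan (wrist Fz about 0). Letting go gently and rising.

play_rows --steps '[5.4,0,0,0,0,0,0,5.8,0,0,0,0,0,0,6.5,0,0,0,0,0,0,6.5,0,0,0,0,0,0,6.5,0,0,-0.8,0,0,0,6.5,0,0,-2.5,0,0,0,6.5,0,0,-5,0,0,0,6.5,0,0,-8,0,0,0,6.5,0,0,-11,0,0,0,6.5,0,0,-13,0,0,0,6.5,0,0,-13,0,0,0]'

```text
time: 17.42
tcp_pos: [539.2, 196.4, 203.2]
tcp_rot: [179.8, -0.1, 90.0]
ft_force: [-0.1, -0.2, -0.3]
width: 64.6
grip_force: 0.0
```

Run:
```python
from fit import *
from station import r
s=r.sense(); c=cam("wrist"); a=r.capture("wrist"); np.savez("after1.npz",a=a,K=c[0],R=c[1],t=c[2])
print(s["time"],s["tcp_pos"],s["width"],s["ft_force"])
save(a,"after1_raw.png")
for d in r.boxes_of("ring1","wrist"): 
    if d["score"]>.3: print(round(d["score"],2),np.round(d["box"],1))
for z in (112,116,120,124,128,132): print(z,w2px(c,(538.4,196,z)).round(1),best(a,c,(538.4,196),lambda x,y:[(x,y,z,26)],3,.3))
t=r.capture("top"); k=cam("top")
for l in ["ring1"]:
  for d in r.boxes_of(l,"top"):
    x=d["box"]
    if d["score"]>.3: print(round(d["score"],2),px2w(k,((x[0]+x[2])/2,(x[1]+x[3])/2),12).round(0)[:2])
```

```text
17.425 [539.24705303 196.37314483 203.18037473] 64.58594452286283 [-0.1292861  -0.24008833 -0.32712333]
0.68 [225.  162.1 275.5 218.7]
0.61 [291.4 261.2 323.1 299.3]
0.59 [237.8 265.6 274.7 297.6]
112 [249.8 187.8] [3.620e-01 5.384e+02 1.954e+02]
116 [249.7 188.7] [3.570e-01 5.387e+02 1.963e+02]
120 [249.7 189.7] [3.600e-01 5.399e+02 1.930e+02]
124 [249.7 190.6] [4.19e-01 5.39e+02 1.93e+02]
128 [249.7 191.7] [4.430e-01 5.390e+02 1.936e+02]
132 [249.7 192.7] [4.430e-01 5.390e+02 1.945e+02]
0.83 [ 466. -193.]
0.8 [ 365. -159.]
0.73 [ 660. -177.]
0.51 [546. 201.]
0.5 [544.  31.]
0.48 [392.  34.]
0.48 [629.  27.]
```

play_rows --steps '[7,-4,-1.4,0,0,0,0,7,-8,-2.8,1.5,0,0,0,7,-12.5,-4.3,4,0,0,0,7,-17,-5.9,7,0,0,0,7,-21.5,-7.4,10,0,0,0,7,-25.5,-8.8,12.5,0,0,0,7,-27.2,-9.4,12.9,0,0,0,7,-27.2,-9.4,12.9,0,0,0,7,-27.2,-9.4,12.9,0,0,0]'

```text
time: 18.75
tcp_pos: [444.7, -74.9, 72.2]
tcp_rot: [180.0, -0.0, 90.1]
ft_force: [0.7, 0.4, 0.3]
width: 70.0
grip_force: 0.0
```

```bash
cat > rl.py <<'E'
from fit import *
from station import r
s=r.sense(); c=cam("wrist"); a=r.capture("wrist"); p=s["tcp_pos"]
print("t",s["time"],np.round(p,1),s["width"])
g=(p[0]+9,p[1]-6); 
for d in r.boxes_of("ring1","wrist"):
    x=d["box"]; q=px2w(c,((x[0]+x[2])/2,(x[1]+x[3])/2),12)
    if d["score"]>.3 and np.hypot(q[0]-g[0],q[1]-g[1])<25: print(round(d["score"],2),np.round(x,1),q.round(1)); g=(q[0],q[1]+1)
b=best(a,c,g,ringc,5,.25); print("fit",b); f=best(a,c,b[1:],ringc,.4,.1); print(f)
print("delta tool x,y cm",((f[2]-p[1])/10).round(2),((f[1]-p[0])/10).round(2))
u=w2px(c,(b[1],b[2],18)); v=w2px(c,(b[1]+17,b[2],18)); print("colour bore/face",a[int(u[1]),int(u[0])],a[int(v[1]),int(v[0])])
E
python3 rl.py
```

```text
t 18.75 [444.7 -74.9  72.2] 70.02579642492128
0.9 [230.9 176.1 291.6 230.5] [454.3 -82.5  12. ]
fit [  1.171 453.503 -80.512]
[  1.172 453.503 -80.612]
delta tool x,y cm -0.57 0.88
colour bore/face [111 102  91] [74 68 65]
```

play_rows --steps '[7,-0.57,0.87,3,0,0,0,7,-0.57,0.87,6,0,0,0,7,-0.57,0.87,8.5,0,0,0,7,-0.57,0.87,10,0,0,0,7,-0.57,0.87,11,0,0,0,7,-0.57,0.87,11,0,0,0,7,-0.57,0.87,11,0,0,0]'

```text
time: 19.73
tcp_pos: [453.4, -81.4, -37.3]
tcp_rot: [180.0, 0.0, 90.0]
ft_force: [0.0, -1.0, 0.2]
width: 69.7
grip_force: 0.0
```

play_rows --steps '[4.6,0,0,0,0,0,0,4.6,0,0,0,0,0,0,4.6,0,0,0,0,0,0,4.6,0,0,0,0,0,0]'

```text
time: 20.23
tcp_pos: [453.3, -81.6, -36.6]
tcp_rot: [179.9, -0.0, 90.0]
ft_force: [-1.8, 1.4, 12.7]
width: 50.4
grip_force: 59.8
```

```bash
python3 f.py
```

```text
t 20.475 tcp [453.28 -81.58 -36.59] w 50.0 g 59.8 F [-2.21  0.39 12.84] sd [0.42 0.59 0.32] T [0.161 0.625 0.079]
```

play_rows --steps '[4.6,0,0,-1,0,0,0,4.6,0.5,0.1,-5,0,0,0,4.6,3,1,-9.5,0,0,0,4.6,6.5,2.2,-14,0,0,0,4.6,10.5,3.4,-18,0,0,0,4.6,15,4.7,-20,0,0,0,4.6,19.5,6,-20,0,0,0,4.6,23.5,7.3,-20,0,0,0,4.6,26.5,8.2,-20,0,0,0,4.6,27.7,8.5,-20,0,0,0,4.6,27.7,8.5,-20,0,0,0,4.6,27.7,8.5,-20,0,0,0]'

```text
time: 22.02
tcp_pos: [537.7, 193.4, 162.2]
tcp_rot: [-180.0, 0.1, 89.9]
ft_force: [0.0, -0.3, -2.1]
width: 49.9
grip_force: 63.5
```

```bash
python3 f.py
```

```text
t 22.275 tcp [537.98 194.55 162.36] w 49.8 g 63.5 F [-0.12 -0.08 -2.4 ] sd [0.31 0.52 0.35] T [ 0.004 -0.048  0.042]
```

play_rows --steps '[4.6,0.02,0.04,0.4,0,0,0,4.6,0.02,0.04,0.8,0,0,0,4.6,0.02,0.04,1.2,0,0,0,4.6,0.02,0.04,1.6,0,0,0,4.6,0.02,0.04,2,0,0,0,4.6,0.02,0.04,2.3,0,0,0,4.6,0.02,0.04,2.6,0,0,0,4.6,0.02,0.04,2.9,0,0,0,4.6,0.02,0.04,3.2,0,0,0,4.6,0.02,0.04,3.5,0,0,0,4.6,0.02,0.04,3.8,0,0,0,4.6,0.02,0.04,3.8,0,0,0]'

```text
time: 23.82
tcp_pos: [538.2, 195.6, 123.9]
tcp_rot: [-180.0, 0.0, 90.0]
ft_force: [0.3, 0.3, -2.4]
width: 50.4
grip_force: 63.5
```

```bash
python3 f.py
```

```text
t 24.075 tcp [538.46 195.64 124.33] w 49.7 g 63.5 F [ 0.28 -0.11 -2.4 ] sd [0.28 0.37 0.37] T [ 0.01  -0.004  0.005]
```

play_rows --steps '[4.6,0,0,0.4,0,0,0,4.6,0,0,0.85,0,0,0,4.6,0,0,1.3,0,0,0,4.6,0,0,1.75,0,0,0,4.6,0,0,2.2,0,0,0,4.6,0,0,2.65,0,0,0,4.6,0,0,3.0,0,0,0,4.6,0,0,3.35,0,0,0,4.6,0,0,3.7,0,0,0,4.6,0,0,4.1,0,0,0,4.6,0,0,4.4,0,0,0,4.6,0,0,4.4,0,0,0]'

```text
time: 25.62
tcp_pos: [538.4, 195.6, 80.1]
tcp_rot: [-180.0, 0.0, 90.0]
ft_force: [0.0, -0.1, -0.5]
width: 49.9
grip_force: 63.7
```

```bash
python3 f.py
```

```text
t 25.875 tcp [538.41 195.63  80.35] w 50.3 g 63.7 F [-0.49 -0.66 -0.36] sd [0.58 0.53 0.14] T [-0.044  0.139  0.079]
```

```bash
sed -i 's/range(6)/range(14)/' f.py; python3 f.py
```

```text
t 26.575 tcp [538.42 195.63  80.2 ] w 49.6 g 63.7 F [-0.35 -0.02  0.17] sd [0.31 0.49 0.42] T [-0.035  0.069 -0.054]
```

play_rows --steps '[5.4,0,0,0.05,0,0,0,5.8,0,0,0.05,0,0,0,6.5,0,0,0,0,0,0,6.5,0,0,0,0,0,0]'

```text
time: 27.12
tcp_pos: [538.4, 195.6, 80.3]
tcp_rot: [180.0, -0.0, 90.0]
ft_force: [0.1, -0.2, 0.7]
width: 65.4
grip_force: 0.0
```

```bash
python3 f.py
```

```text
t 27.775 tcp [538.33 195.65  80.16] w 65.0 g 0.0 F [ 0.03 -0.34 -0.01] sd [0.45 0.39 0.59] T [ 0.021 -0.043 -0.001]
```

Two rings put the pan at about 31 mm, just short of the upper mark at 31.5, so a third is needed and should bring it to about 41. Next is ring D.

play_rows --steps '[6.5,0,0,-1,0,0,0,6.5,0,0,-4,0,0,0,6.5,0,0,-8,0,0,0,6.5,-1,-0.2,-11.5,0,0,0,6.5,-5,-1,-12,0,0,0,7,-10,-2,-12,0,0,0,7,-15,-3,-11,0,0,0,7,-20,-4,-9,0,0,0,7,-25,-5,-6,0,0,0,7,-30,-6,-3,0,0,0,7,-34.5,-6.8,-1,0,0,0,7,-37.6,-7.35,0.6,0,0,0]'

```text
time: 29.32
tcp_pos: [464.3, -182.8, 74.1]
tcp_rot: [180.0, 0.0, 89.9]
ft_force: [-0.3, 0.0, 0.8]
width: 70.1
grip_force: 0.0
```

play_rows --steps '[7,0,0,0,0,0,0,7,0,0,0,0,0,0,7,0,0,0,0,0,0]'

```text
time: 29.7
tcp_pos: [465.7, -179.2, 74.9]
tcp_rot: [179.9, -0.0, 90.1]
ft_force: [0.2, -0.5, -0.6]
width: 70.1
grip_force: 0.0
```

```bash
sed -i 's/range(14)/range(6)/' f.py; python3 rl.py
```

```text
t 29.7 [ 465.7 -179.2   74.9] 70.14296306132644
0.88 [231.6 174.5 290.1 235.5] [ 475.  -189.3   12. ]
fit [   1.165  474.012 -187.013]
[   1.165  473.912 -187.013]
delta tool x,y cm -0.78 0.83
colour bore/face [114 106  92] [72 65 63]
```

play_rows --steps '[7,-0.76,0.81,3,0,0,0,7,-0.76,0.81,6,0,0,0,7,-0.76,0.81,8.5,0,0,0,7,-0.76,0.81,10.2,0,0,0,7,-0.76,0.81,11.2,0,0,0,7,-0.76,0.81,11.2,0,0,0,7,-0.76,0.81,11.2,0,0,0,4.6,-0.76,0.81,11.2,0,0,0,4.6,-0.76,0.81,11.2,0,0,0,4.6,-0.76,0.81,11.2,0,0,0,4.6,-0.76,0.81,11.2,0,0,0]'

```text
time: 31.18
tcp_pos: [473.5, -188.1, -36.6]
tcp_rot: [179.9, 0.0, 90.0]
ft_force: [-1.8, 1.3, 8.4]
width: 49.5
grip_force: 61.4
```

```bash
python3 f.py
```

```text
t 31.425 tcp [ 473.55 -188.13  -36.6 ] w 49.4 g 61.4 F [-1.48  0.84  8.95] sd [0.42 0.27 0.69] T [0.174 0.267 0.096]
```

play_rows --steps '[4.6,0,0,-1,0,0,0,4.6,0.5,0.1,-5,0,0,0,4.6,4,0.7,-9.5,0,0,0,4.6,8,1.3,-14,0,0,0,4.6,12.5,2.1,-18,0,0,0,4.6,17.5,2.9,-19.9,0,0,0,4.6,22.5,3.8,-19.9,0,0,0,4.6,27.5,4.6,-19.9,0,0,0,4.6,32,5.4,-19.9,0,0,0,4.6,36,6.1,-19.9,0,0,0,4.6,38,6.45,-19.9,0,0,0,4.6,38.3,6.5,-19.9,0,0,0]'

```text
time: 32.98
tcp_pos: [537.6, 195.6, 161.0]
tcp_rot: [-180.0, 0.0, 90.1]
ft_force: [0.0, -0.9, -3.2]
width: 49.1
grip_force: 63.5
```

play_rows --steps '[4.6,0,0,0,0,0,0,4.6,0,0,0,0,0,0,4.6,0,0,0,0,0,0,4.6,0,0,0,0,0,0]'

```text
time: 33.48
tcp_pos: [538.0, 194.4, 161.3]
tcp_rot: [180.0, 0.0, 89.9]
ft_force: [0.1, -1.2, -3.0]
width: 49.4
grip_force: 63.5
```

```bash
python3 f.py
```

```text
t 33.725 tcp [537.93 194.99 161.2 ] w 49.3 g 63.5 F [ 0.25 -0.22 -2.85] sd [0.44 0.66 0.56] T [0.048 0.002 0.003]
```

play_rows --steps '[4.6,0.03,0.04,0.5,0,0,0,4.6,0.03,0.04,1,0,0,0,4.6,0.03,0.04,1.5,0,0,0,4.6,0.03,0.04,2,0,0,0,4.6,0.03,0.04,2.4,0,0,0,4.6,0.03,0.04,2.8,0,0,0,4.6,0.03,0.04,3.2,0,0,0,4.6,0.03,0.04,3.5,0,0,0,4.6,0.03,0.04,3.8,0,0,0,4.6,0.03,0.04,4.2,0,0,0,4.6,0.03,0.04,4.6,0,0,0,4.6,0.03,0.04,4.6,0,0,0]'

```text
time: 35.28
tcp_pos: [538.1, 195.2, 114.8]
tcp_rot: [-180.0, 0.0, 90.0]
ft_force: [0.1, 0.5, -1.6]
width: 49.1
grip_force: 63.5
```

```bash
python3 f.py
```

```text
t 35.525 tcp [538.46 195.35 115.33] w 49.2 g 63.5 F [ 0.24 -0.03 -2.49] sd [0.42 0.38 0.69] T [-0.038 -0.024  0.013]
```

play_rows --steps '[4.6,0,0,0.35,0,0,0,4.6,0,0,0.7,0,0,0,4.6,0,0,1.05,0,0,0,4.6,0,0,1.4,0,0,0,4.6,0,0,1.7,0,0,0,4.6,0,0,2.0,0,0,0,4.6,0,0,2.3,0,0,0,4.6,0,0,2.5,0,0,0,4.6,0,0,2.7,0,0,0,4.6,0,0,2.7,0,0,0]'

```text
time: 36.83
tcp_pos: [538.4, 195.3, 88.2]
tcp_rot: [180.0, -0.0, 90.0]
ft_force: [-0.7, 0.3, 0.4]
width: 49.0
grip_force: 63.8
```

```bash
sed -i 's/range(6)/range(14)/' f.py; python3 f.py
```

```text
t 37.475 tcp [538.38 195.33  88.2 ] w 49.3 g 63.8 F [-0.46 -0.06 -0.09] sd [0.36 0.61 0.34] T [-0.028  0.074 -0.034]
```

The third ring's weight is carried and the pan is at about 41 mm, between the marks. Letting go and rising clear.

play_rows --steps '[5.4,0,0,0,0,0,0,5.8,0,0,0,0,0,0,6.5,0,0,0,0,0,0,6.5,0,0,0,0,0,0,6.5,0,0,-0.8,0,0,0,6.5,0,0,-3,0,0,0,6.5,0,0,-6,0,0,0,6.5,0,0,-9,0,0,0,6.5,0,0,-12,0,0,0,6.5,0,0,-13,0,0,0,6.5,0,0,-13,0,0,0,6.5,0,0,-13,0,0,0]'

```text
time: 39.02
tcp_pos: [537.7, 195.2, 217.0]
tcp_rot: [-179.9, 0.0, 90.0]
ft_force: [-0.0, -0.7, -0.7]
width: 65.2
grip_force: 0.0
```

```bash
python3 f.py
python3 - <<'E'
from h import *
r.capture("wrist"); c=cam("wrist")
for d in r.boxes_of("ring1","wrist"):
    if d["score"]>.3: print(round(d["score"],2),np.round(d["box"],1))
print(w2px(c,(538.4,196,143)),w2px(c,(538.4,196,90)))
a=r.capture("top"); k=cam("top")
for l in ("ring1","slug","bush"):
  for d in r.boxes_of(l,"top"):
    x=d["box"]
    if d["score"]>.35: print(l,round(d["score"],2),px2w(k,((x[0]+x[2])/2,(x[1]+x[3])/2),12).round(0)[:2])
E
```

```text
t 39.675 tcp [538.37 195.32 218.2 ] w 65.0 g 0.0 F [-0.24 -0.09  0.  ] sd [0.45 0.41 0.44] T [-0.018  0.007  0.01 ]
0.75 [227.4 160.1 278.5 219.3]
0.61 [238.3 257.6 272.2 292.1]
0.56 [296.2 255.  319.8 289.4]
0.5 [241.1 157.2 264.5 163.5]
0.44 [244.5 164.3 261.5 165.5]
[250.89479778 190.48549532] [250.92036358 179.14099466]
ring1 0.8 [630.  23.]
ring1 0.78 [541.  25.]
ring1 0.65 [391.  38.]
ring1 0.56 [ 661. -178.]
ring1 0.54 [ 361. -164.]
slug 0.65 [ 569. -178.]
bush 0.66 [677. -63.]
```

```bash
python3 -c "
from station import r
print(r.finish_job())"
```

```text
the job is handed in; nothing more can be done
None
```

Three plain rings were set over the stem and let go; by my estimate (arm height and wrist force, not a direct look) the pan rests about 41 mm down, between the marks. The fourth ring is still on the bench, and the job is handed in with no verdict returned.

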